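# Free the seized vise knob and clamp a roughness specimen

### The arm

A 6-joint arm with a two-finger parallel gripper is mounted at the origin on the work surface. World frame = base frame: x ahead of the robot, y to its left, z up, the work surface at z = 0. Lengths are in mm, angles in degrees, forces in N, time in s.
With the tool pointing down it reaches from about 300 to 850 mm from the base axis. Payload 4.2 kg.
Tool frame: the origin (TCP) lies at the very end of the fingers, on their centre line; the grasp point (between the pads) lies env.pinch_z behind it (env.pinch_z is the distance from the TCP to the grasp point, in mm); z points along the fingers, y is the line along which they close (so a half turn about z gives the same grasp; the last joint's range is limited). The gripper opens to 91 mm and grips with 3 to 60 N. Pads are 32 mm wide; open, the fingers measure 118 mm over their backs; the gripper's body (76 mm by 178 mm) begins 60 mm behind the grasp point.
Start: joints at [62.338, 18.312, 89.639, -0, 72.044, -1.146], TCP at [256.718, 514.532, 177.776] pointing down, gripper open.
Joint ranges: [-177.97, 177.97], [-48.28, 115.42], [12.27, 149.76], [-77.06, 257.06], [2.81, 150.46], [-146.56, 146.56]. Speed limits (degrees/s): [147.25, 147.25, 180, 180, 180, 180].

### API

Orientations are given as [roll, pitch, yaw] about the fixed x, y, z axes, in that order (R = Rz(yaw) Ry(pitch) Rx(roll)).
In Python, from workcell import state, vision, job_done, env gives the robot as it stands.
- The arm moves only by the tool servo_tool, never from a script. Its argument "rows" is a list of rows, each a list of 5 numbers: the shift along the tool's x, y, z scaled (see below), then the turn about the tool's z scaled (see below), then the opening, from 0 (shut) to 1 (fully open). A call has 1 to 20 rows; each row is the pose to reach, as a shift and turn from the pose commanded when the call began, along the tool's axes at that moment; what a row does not reach only later rows make up. The controller multiplies each number of a shift by 200 mm and each number of a turn by 90 degrees. A row lasts 1/12 s, in which the tool goes at most 41.7 mm and 7.16 degrees, less where a joint would pass 70% of its speed; a pose out of reach is approached as far as the arm can. A call with a number of a shift or a turn outside -1 to 1 is refused whole. A call with a gripper value outside its range is refused whole. The fingers move at their own pace and stop on an object; "force" is the grip in N (left out, the last holds). Time passes only in rows, so rows that repeat a pose let the fingers close. It gives the time, the measured TCP pose, the force, the opening and the grip force at its end, in the units of the state.
- state(): the state, without advancing time (a new reading comes with each control period).
- vision.grab_frame(name): name is "side" or "top"; returns the picture (384x512x3 uint8, red, green, blue); there is no depth.
- vision.camera_info(name): a dict with "vertical_fov" (degrees; the focal length in pixels is half the picture's height over the tangent of half this angle, whatever the lens; pixels are square), "cx", "cy" (the principal point, pixels), "T" (4x4, takes a point from camera to world coordinates). Camera axes: x right, y up, looking along -z (the intrinsics and any distortion apply to the point x, -y, -z); pixel columns grow to the right and rows downward; lengths in mm; the calibration is good to about 2 mm. A picture is of the moment at which its call begins. camera_info takes no time and is no camera call.
- job_done(): hands the job in; it is judged then, once.
The state is a dict: "time_s": time; "qpos": joint angles; "qvel": joint speeds; "effort": joint torques, N m; "ee_pos": TCP position; "ee_rot": TCP orientation; "force": force on the tool from outside, world axes, zero at the start; "torque": the same for the moment, N m; "gripper_width": finger opening in mm; "gripper_force": force on a finger pad.
Only numpy, scipy, OpenCV 4.12 (cv2) and the standard library are available. Lean on these libraries where they do the work, as an engineer would, in place of code of your own. Each camera call takes 0.05 s, during which the arm holds its last target. There are 200 camera calls.

### The job

Lay the aluminium roughness specimen from the rubber pad flat on the bed of the small vise, between its brass jaw and its backstop, with its three top strips running across the vise. Then break the seized red knob loose with a short firm clockwise twist and keep turning it until the jaw has pushed the specimen against the backstop and grips it gently, at about 15 N and never above 25 N. Let go of the knob and leave everything else where it stands.

Things in the scene. Friction and masses are not known exactly. Their poses are not given: they have to be found in the camera images.
- vise: Specimen vise, fixed to the table: dark steel base plate 220 x 90 mm, 18 mm thick, its top is the bed. Origin: centre of the underside; x runs along it from knob end to backstop end (the jaw closes towards +x), y across. At its -x end a white drive block (85 x 70 mm, top 48 mm above the table) carries the red knob.
- vise_nest (a point): Where the specimen's underside centre should be set down: on the bed (18 mm above the table), 42 mm from the vise's origin along its x; 4 mm or more of play before and behind. The unyielding steel backstop (36 mm wide, 16 mm high above the bed) has been set with its face anywhere from 64 to 70 mm from the vise's origin along x.
- specimen: Loose aluminium block, 36 (x) x 44 (y) x 32 mm high, 0.15 to 0.28 kg; three strips (brass, blue, dark) on top run along its y. Origin: centre of its underside. It is clamped over its 36 mm: its x goes along the vise's x, either way round; its 44 mm overhang jaw and backstop by 4 mm each side. Starts on a black rubber pad 170 x 130 mm, top 8 mm above the table.
- knob_grip (a point): Grip point of the red T-bar knob, on its upright axis, 80 mm above the table and 55 mm from the vise's origin towards its -x. The bar is 50 mm long, 14 mm thick, from 57 to 93 mm above the table, over a black disc of 50 mm diameter. The point turns with the knob: its x lies along the bar, which starts along the vise's x.
- knob (a joint): Knob angle, rad, clockwise from above; starts at its stop, 0. Seized: over the first 0.1 to 0.15 rad it resists up to some 0.3 to 0.6 N m, then gives with a jerk; from 0.3 rad on only 0.06 N m friction, either way, the jaw advancing 12 mm per rad. Clamping starts somewhere from 0.65 to 1.2 rad; from there each newton adds 0.012 N m and takes 0.004 rad. Let go, it keeps about 5 N.
- jaw: The brass moving jaw, 36 mm wide (y), 16 mm high above the bed, driven by the knob. Origin: middle of its face at bed height; x as the vise's, pointing at the specimen. The face starts 20 mm from the vise's origin along x. It is sprung: 20 N per mm.
- brass_disc: Bystander: upright brass cylinder, 28 mm diameter, 22 mm high, on the rubber pad near the specimen. Origin: centre of its underside.
- objective: Bystander: dark objective lens, 32 mm diameter, 45 mm high, standing in a blue open case 160 x 120 x 35 mm. Origin: centre of its underside.
- cleaner: Bystander: bottle, 56 mm diameter, 140 mm high. Origin: centre of its underside.
- mug: Bystander: white mug, 76 mm diameter, 90 mm high. Origin: centre of its underside.
- driver: Bystander: screwdriver 160 mm long, lying on the table. Origin: under its middle.
- jar: Bystander: jar, 50 mm diameter, 60 mm high. Origin: centre of its underside.
Mind the look-alikes: they are no part of the job. Leave any orange look-alike of the vise alone.

How it is judged (in metres and radians):
On the way, in this order (a step that is already met when the one before it is completed fails the run):
1. the specimen lies flat on the bed between jaw and backstop, its x along the vise, before the knob is turned (z of specimen in the frame of vise between 0.016 and 0.0205 m and x of specimen in the frame of vise between 0.036 and 0.053 m and y of specimen in the frame of vise between -0.012 and 0.012 m and angle between the x axis of specimen and the x axis of vise, either way round below 0.25 rad and angle between specimen's own z axis and vertical below 0.06 rad), for 0.2 s.
2. the knob is broken loose (the jaw has advanced more than 3.6 mm: knob past 0.3 rad) (x of jaw in the frame of vise above 0.0236 m), for 0.05 s.
3. the jaw grips the specimen with 8 to 25 N (contact force between jaw and specimen between 8 and 25 N), for 0.3 s.
At the end, for the whole second after the job is handed in: The specimen lies flat on the vise's bed (within 2.5 mm of bed height), square to the jaw within 0.06 rad, within 14 mm of the vise's middle line, pushed home against the backstop and gripped between jaw and backstop with 3 to 25 N, at rest, with the knob let go (contact force between jaw and specimen between 3 and 25 N and z of specimen in the frame of vise between 0.016 and 0.0205 m and x of specimen in the frame of vise between 0.0445 and 0.054 m and y of specimen in the frame of vise between -0.014 and 0.014 m and angle between the x axis of specimen and the x axis of vise, either way round below 0.06 rad and linear speed of specimen below 0.01 m/s); the robot touches nothing.
It fails at once if the jaw squeezes the specimen with more than 25 N (contact force between jaw and specimen above 25 N).
It fails at once if a bystander is moved more than 30 mm (distance of any of brass_disc, objective, cleaner, mug, driver, jar from where it was at the start of the episode above 0.03 m).
It also fails if it takes over 72 s, if anything falls off the work surface, if the arm or the gripper's body presses on something with over 40 N, if the wrist force passes 120 N, or if a joint passes its speed limit or range.

## Working session

There is one attempt and no reset: what is moved stays moved. The work goes in short steps, Python scripts to look and compute and a tool call to move; the robot and the scene stay as the last step left them, time stands still between calls to the robot, and variables do not carry over. Pictures are saved under pics/ and viewed, at most 10 in all, crops included, and the job is handed in when it is done.

Besides the shell and the picture viewer there is one more tool, called after "Call:" as name([rows], argument=value, ...), one row to a line, values as JSON. servo_tool: Moves the arm, as the interface text tells. Its arguments: {"type":"object","properties":{"rows":{"type":"array"},"force":{"type":"number"}},"required":["rows"]}

```bash
mkdir -p pics; ls
python3 - <<'E'
from workcell import state, vision, env
import cv2,numpy as np
s=state();print(s,env.pinch_z)
for n in("side","top"):
    im=vision.grab_frame(n);cv2.imwrite(f"pics/{n}0.png",im[:,:,::-1]);i=vision.camera_info(n);print(n,{k:(np.round(v,4).tolist() if k=="T" else v) for k,v in i.items()})
a=cv2.imread("pics/side0.png");b=cv2.imread("pics/top0.png")
E
```

```text
pics
{'time_s': 0.0, 'qpos': array([ 6.23366565e+01,  1.83517875e+01,  8.97052922e+01, -1.09791430e-03,
        7.20433306e+01, -1.14698062e+00]), 'qvel': array([0.0556061 , 0.09773355, 0.00520488, 0.03299476, 0.02613746,
       0.02632864]), 'effort': array([-8.31721136e-04, -4.12447858e+01, -2.31967986e+01,  7.27911294e-02,
        4.57378454e-02, -1.14973886e-04]), 'ee_pos': array([256.46684824, 514.01282571, 176.92641145]), 'ee_rot': array([-1.79899589e+02, -9.66305310e-04,  1.53483976e+02]), 'force': array([ 0.36985147,  0.26493692, -0.58623406]), 'torque': array([ 0.01230482, -0.027228  ,  0.0500896 ]), 'gripper_force': 0.0, 'gripper_width': 91.37133459709449} 18.8
side {'vertical_fov': 56.78909347574511, 'cx': 256.9281194168473, 'cy': 198.88873403277637, 'T': [[0.7662, 0.4478, -0.4609, 43.9143], [-0.6425, 0.5452, -0.5385, -519.6612], [0.0102, 0.7087, 0.7054, 768.1139], [0.0, 0.0, 0.0, 1.0]]}
top {'vertical_fov': 46.360164387655104, 'cx': 247.9707118908702, 'cy': 194.74178237679354, 'T': [[0.0183, 0.9812, -0.1924, 237.3273], [-0.9998, 0.0197, 0.0054, -14.9828], [0.0091, 0.1922, 0.9813, 1342.9122], [0.0, 0.0, 0.0, 1.0]]}
```

View pics/top0.png

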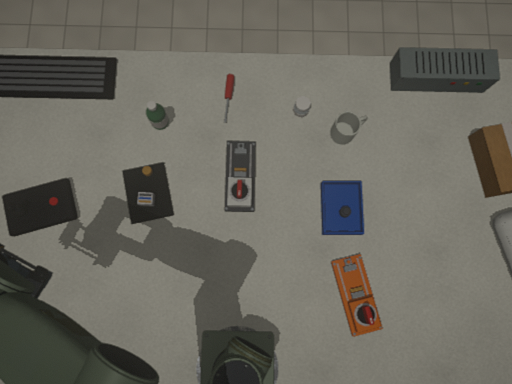

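View pics/side0.png

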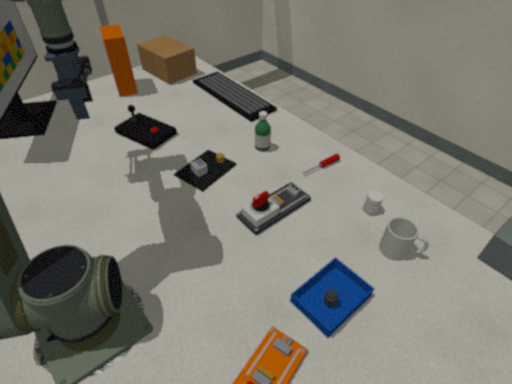

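Top picture: the vise is at (240,175), dark with a white block and red knob at (240,188). The specimen is at (146,199) on the pad, with the brass disc at (147,170). Look-alikes: orange vise (357,295) and black box with red button (40,205). I choose the dark vise and the striped block, and check both in one close crop.

```bash
cat > h.py <<'E'
import numpy as np,cv2
from workcell import vision,state
def ray(n,u,v):
    i=vision.camera_info(n);T=np.array(i["T"]);f=192/np.tan(np.radians(i["vertical_fov"]/2))
    d=T[:3,:3]@np.array([(u-i["cx"])/f,-(v-i["cy"])/f,-1]);return T[:3,3],d
def plane(n,u,v,z):
    o,d=ray(n,u,v);return (o+d*(z-o[2])/d[2])
def proj(n,p):
    i=vision.camera_info(n);T=np.array(i["T"]);f=192/np.tan(np.radians(i["vertical_fov"]/2))
    c=T[:3,:3].T@(np.array(p)-T[:3,3]);return i["cx"]+f*c[0]/-c[2],i["cy"]-f*c[1]/-c[2]
E
python3 - <<'E'
import cv2,numpy as np
t=cv2.imread("pics/top0.png");s=cv2.imread("pics/side0.png")
a=cv2.resize(t[130:230,115:265],(780,520),interpolation=cv2.INTER_CUBIC)  #5.2x
a=cv2.convertScaleAbs(a,alpha=1.6)
cv2.imwrite("pics/c1.png",a)
b=cv2.resize(s[140:240,170:320],(780,520),interpolation=cv2.INTER_CUBIC)
cv2.imwrite("pics/c2.png",cv2.convertScaleAbs(b,alpha=1.3))
E
```

```text
(no output)
```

View pics/c1.png

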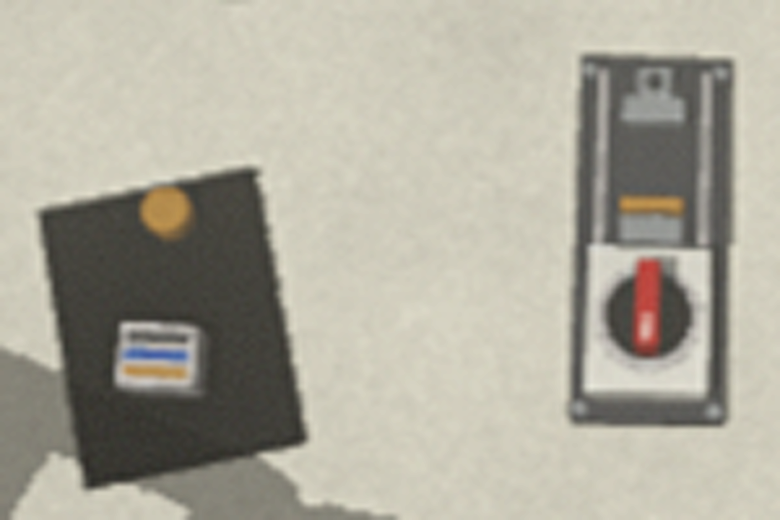

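View pics/c2.png

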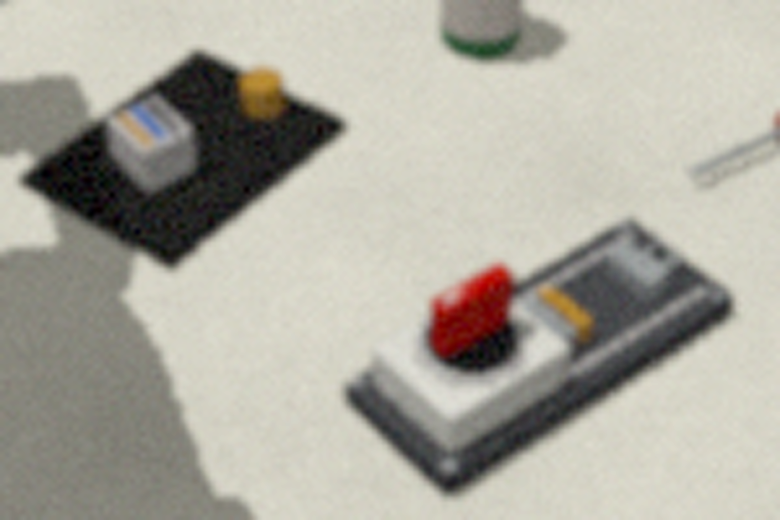

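The crop shows the dark vise, brass jaw below the backstop (away from robot = +x), at crop corners (583,57),(733,62),(722,424),(572,421). The specimen's top face has its blue strip at (156,355), with the strips running nearly across. Side crop: same objects, blue strip at (148,121), red bar at (472,310).

Run:
```python
from h import *
t=cv2.imread("pics/top0.png");s=cv2.imread("pics/side0.png")
P=lambda n,U,V,z:plane(n,(U+.5)/5.2-.5+(115 if n=="top" else 170),(V+.5)/5.2-.5+(130 if n=="top" else 140),z)
c=np.array([P("top",*q,18) for q in[(583,57),(733,62),(722,424),(572,421)]]);print("vise top",c.round(1).tolist(),c.mean(0).round(1))
d=(c[0]+c[1]-c[2]-c[3])/2;e=(c[0]+c[3]-c[1]-c[2])/2;print("len",np.hypot(*d[:2]),np.hypot(*e[:2]),"yaw",np.degrees(np.arctan2(d[1],d[0])),np.degrees(np.arctan2(e[1],e[0]))-90)
c=np.array([P("side",*q,18) for q in[(630,218),(732,300),(450,488),(348,392)]]);print("vise side",c.round(1).tolist(),c.mean(0).round(1))
d=(c[0]+c[1]-c[2]-c[3])/2;print("yaw",np.degrees(np.arctan2(d[1],d[0])),np.hypot(*d[:2]))
c=np.array([P("top",*q,40) for q in[(122,322),(203,327),(197,391),(114,386)]]);print("spec",c.round(1).tolist(),c.mean(0).round(1))
d=(c[0]+c[1]-c[2]-c[3])/2;e=(c[0]+c[3]-c[1]-c[2])/2;print("len",np.hypot(*d[:2]),np.hypot(*e[:2]),"yaw",np.degrees(np.arctan2(d[1],d[0])),np.degrees(np.arctan2(e[1],e[0]))-90)
def comps(n,im,lo,hi,z,win):
    m=cv2.inRange(cv2.cvtColor(im,cv2.COLOR_BGR2HSV),lo,hi);k=np.zeros_like(m);k[win[1]:win[3],win[0]:win[2]]=1;m*=k
    v,u=np.nonzero(m);w=np.stack([plane(n,a,b,z)[:2] for a,b in zip(u,v)])
    x=np.linalg.svd(w-w.mean(0))[2][0];print(n,len(u),(u.mean().round(1),v.mean().round(1)),w.mean(0).round(1),"axis",np.degrees(np.arctan2(x[1],x[0])).round(1))
comps("top",t,(105,90,40),(130,255,255),40,(130,185,160,215))
comps("side",s,(105,70,40),(130,255,255),40,(185,150,212,180))
comps("top",t,(10,100,60),(28,255,255),40,(130,190,160,215))
comps("top",t,(10,100,60),(28,255,255),30,(140,160,155,180))
for z in (93,85):comps("top",t,(172,120,80),(180,255,255),z,(225,170,255,205))
comps("top",t,(10,100,60),(28,255,255),34,(230,160,250,176))
comps("side",s,(10,100,60),(28,255,255),34,(270,190,290,210))
for n in("top","side"):print(n,)
# side red bar: top edge midpoints
print("bar top ends side",P("side",437,297,93).round(1),P("side",502,266,93).round(1))
print("objs top: cleaner",plane("top",155,104,140)[:2].round(),"disc")
```

```text
vise top [[665.9, 46.3, 18.0], [664.7, -42.7, 18.0], [447.5, -39.6, 18.0], [447.5, 46.6, 18.0]] [556.4   2.7  18. ]
len 217.85373223709024 87.60801098049855 yaw -0.4455721446054749 -0.4067768772629421
vise side [[666.3, 44.8, 18.0], [662.8, -44.0, 18.0], [446.5, -48.0, 18.0], [446.9, 40.0, 18.0]] [555.6  -1.8  18. ]
yaw 1.1494602889609413 217.91301141340637
spec [[495.9, 303.1, 40.0], [494.0, 256.9, 40.0], [457.0, 258.2, 40.0], [458.9, 305.2, 40.0]] [476.5 280.9  40. ]
len 37.025411110524374 46.63823175406234 yaw -2.5719994696679995 -2.401299476403537
top 16 (np.float64(143.8), np.float64(197.8)) [477.5 285.1] axis -91.9
side 10 (np.float64(198.0), np.float64(162.5)) [479.5 284.7] axis -94.9
top 12 (np.float64(144.4), np.float64(201.1)) [467.6 282.5] axis -90.9
top 78 (np.float64(146.4), np.float64(170.2)) [563.7 284.7] axis -150.4Traceback (most recent call last):
  File "<stdin>", line 18, in <module>
  File "<stdin>", line 12, in comps
    raise ValueError('need at least one array to stack')
ValueError: need at least one array to stack
```

```bash
cat > plan.py <<'E'
# plan.py x y z yaw : scaled shift/turn from commanded pose in cmd.json ; plan.py set dx dy dz dturn : apply a move
import sys,json,os,numpy as np
from scipy.spatial.transform import Rotation as R
c=json.load(open("cmd.json")) if os.path.exists("cmd.json") else [256.718,514.532,177.776,153.484]
a=sys.argv[1:]
def M(y):return R.from_euler("xyz",[180,0,y],degrees=True).as_matrix()
if a[0]=="set":
    d=np.array(a[1:],float);c=(np.array(c[:3])+M(c[3])@d[:3]*200).tolist()+[c[3]-d[3]*90];json.dump(c,open("cmd.json","w"))
    print("cmd",np.round(c,2))
else:
    t=np.array(a,float);print((M(c[3]).T@(t[:3]-c[:3])/200).round(4),"turn",round((c[3]-t[3])/90,4))
E
python3 plan.py 478 282 75 178
```

```text
[-1.5091 -0.5464  0.5139] turn -0.2724
```

Call:
servo_tool([
  [-0.75,-0.27,0,-0.27,1],
  [-0.75,-0.27,0,-0.27,1],
  [-0.75,-0.27,0,-0.27,1],
  [-0.75,-0.27,0,-0.27,1],
  [-0.75,-0.27,0,-0.27,1],
])

```text
time_s: 0.52
ee_pos: [370.6, 394.3, 177.4]
ee_rot: [-179.8, 0.1, 177.6]
force: [0.1, -0.2, 0.4]
gripper_width: 90.7
gripper_force: 0.0
```

```bash
python3 plan.py set -.75 -.27 0 -.27; python3 plan.py 478 282 75 178
```

```text
cmd [366.83 399.25 177.78 177.78]
[-0.5781 -0.5643  0.5139] turn -0.0024
```

Call:
servo_tool([
  [-0.578,-0.564,0.2,0,1],
  [-0.578,-0.564,0.514,0,1],
  [-0.578,-0.564,0.514,0,1],
  [-0.578,-0.564,0.514,0,1],
  [-0.578,-0.564,0.514,0,1],
  [-0.578,-0.564,0.514,0,1],
  [-0.578,-0.564,0.514,0,1],
])

```text
time_s: 1.1
ee_pos: [477.6, 281.2, 73.7]
ee_rot: [-179.9, -0.2, 177.6]
force: [-0.2, 0.2, 0.1]
gripper_width: 91.4
gripper_force: 0.0
```

```bash
python3 plan.py set -.578 -.564 .514 0
python3 - <<'E'
from h import *
s=vision.grab_frame("side");t=vision.grab_frame("top")
cv2.imwrite("pics/a.png",cv2.convertScaleAbs(np.hstack([cv2.resize(s[120:200,160:250],(400,356),interpolation=2),cv2.resize(t[150:230,100:190],(400,356),interpolation=2)]),alpha=1.4))
print(state()["ee_pos"],proj("top",(478,282,75)),proj("side",(478,282,75)))
E
```

```text
cmd [477.98 282.06  74.98 177.78]
[477.89841513 283.04298264  75.53968188] (np.float64(142.18018762728985), np.float64(195.3499969641053)) (np.float64(196.88066402546218), np.float64(154.4509523313685))
```

View pics/a.png

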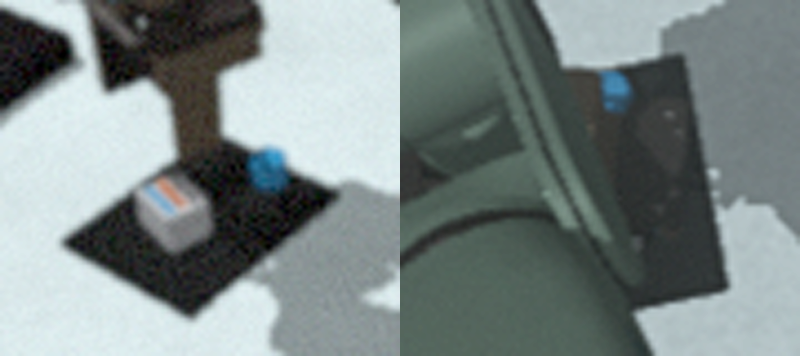

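The crop (colours swapped) shows the specimen at crop (172,210) with a finger behind/above it around (198,130); the top view is blocked by the arm. I'll check the finger positions against the projection.

Run:
```python
from h import *
s=vision.grab_frame("side")
im=cv2.resize(s[110:200,150:250],(800,720),interpolation=2)[:600]
im=np.clip(255*(im/255.)**.45,0,255).astype(np.uint8)[:,:,::-1].copy()
def dot(p,c):
    u,v=proj("side",p);cv2.circle(im,(int((u-150+.5)*8),int((v-110+.5)*8)),4,c,-1)
for y in(237,327):
    for x in(462,494):dot((x,y,75),(0,0,255))
for a in(-18,18):
    for b in(-22,22):dot((478+a,282+b,40),(0,255,0))
cv2.imwrite("pics/b.png",im)
```

```text
(no output)
```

View pics/b.png

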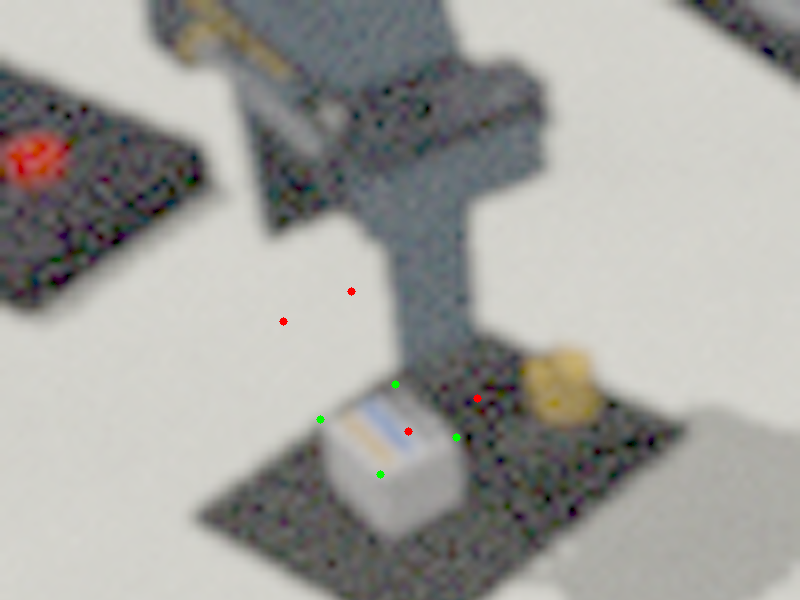

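Run:
```python
from h import *
q=lambda p:tuple(int((a-b+.5)*8) for a,b in zip(proj("side",p),(150,110)))
for z in(75,95,115,135,154):
    print(z,[q((478+a,282+b,z)) for a in(-16,16) for b in(-59,-45,45,59)])
print("body",[q((478+a,282+b,154)) for a in(-38,38) for b in(-89,89)],[q((478+a,282+b,154)) for b in(-38,38) for a in(-89,89)])
print(state())
```

```text
75 [(429, 450), (408, 431), (283, 321), (264, 305), (498, 416), (477, 398), (351, 291), (332, 275)]
95 [(423, 408), (403, 390), (276, 280), (257, 264), (494, 375), (473, 357), (345, 250), (326, 234)]
115 [(418, 366), (397, 348), (269, 238), (250, 222), (489, 333), (468, 315), (339, 208), (320, 193)]
135 [(413, 323), (391, 305), (262, 195), (243, 179), (485, 289), (464, 272), (333, 166), (314, 150)]
154 [(407, 280), (386, 262), (255, 154), (236, 138), (481, 247), (459, 230), (327, 124), (307, 108)]
body [(402, 343), (146, 124), (578, 262), (314, 57)] [(201, 331), (607, 151), (94, 233), (493, 67)]
{'time_s': 1.25, 'qpos': array([ 2.94589318e+01,  2.13514516e+01,  1.00872822e+02,  3.22280758e-02,
        5.76718512e+01, -5.83881249e+01]), 'qvel': array([ 0.4562844 , -0.4075957 , -0.02238667, -0.13647534, -0.03827632,
       -0.21655958]), 'effort': array([-5.34680933e-01, -4.03943968e+01, -1.99495929e+01, -1.35784299e-02,
        8.92280764e-02,  5.38678854e-03]), 'ee_pos': array([477.91170132, 283.34803438,  75.94300121]), 'ee_rot': array([1.79922336e+02, 7.41681531e-02, 1.77829797e+02]), 'force': array([ 0.44686597, -0.07071272, -0.35286274]), 'torque': array([ 0.041095  , -0.03826893,  0.02153211]), 'gripper_force': 0.0, 'gripper_width': 91.17242372026982}
```

The fingertips appear where z≈115 would project, not 75 (the specimen dots fit). I'll check this against the two start pictures, where the TCP was at (256.7,514.5,177.8).

Run:
```python
from h import *
out=[]
y=np.radians(153.48);ty=np.array([np.sin(y),-np.cos(y),0]);tx=np.array([np.cos(y),np.sin(y),0])
for n,(x0,y0) in(("side",(35,50)),("top",(0,235))):
    im=cv2.imread(f"pics/{n}0.png")[y0:y0+80,x0:x0+80];im=cv2.resize(im,(400,400),interpolation=2)
    im=np.clip(255*(im/255.)**.5,0,255).astype(np.uint8)
    for dz,c in((0,(0,0,255)),(40,(0,255,255))):
        for a in(-16,16):
            for b in(-59,-45.5,45.5,59):
                u,v=proj(n,np.array([256.7,514.3,177+dz])+a*tx+b*ty);cv2.circle(im,(int((u-x0+.5)*5),int((v-y0+.5)*5)),2,c,-1)
    out.append(im)
cv2.imwrite("pics/d.png",np.hstack(out))
```

```text
(no output)
```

View pics/d.png

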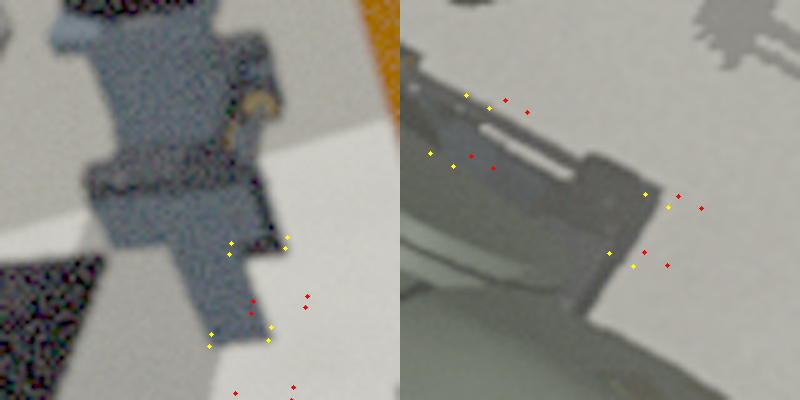

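Run:
```python
from h import *
y=np.radians(153.48);ty=np.array([np.sin(y),-np.cos(y),0]);tx=np.array([np.cos(y),np.sin(y),0])
for z in(256,276,296,316,336):
    print(z,[tuple(int((p-o+.5)*5+k) for p,o,k in zip(proj("top",np.array([256.7,514.3,z])+a*tx+b*ty),(0,235),(400,0))) for b in(-89,) for a in(38,-38)])
```

```text
256 [(626, 339), (712, 194)]
276 [(607, 341), (695, 193)]
296 [(587, 343), (678, 192)]
316 [(567, 345), (659, 191)]
336 [(546, 347), (640, 190)]
```

Call:
servo_tool([
  [0,0,0.15,0,1],
  [0,0,0.25,0,1],
  [0,0,0.29,0,1],
  [0,0,0.3,0,1],
  [0,0,0.3,0,1],
  [0,0,0.3,0,1],
])

```text
time_s: 1.75
ee_pos: [478.8, 283.1, 16.3]
ee_rot: [179.9, 0.1, 177.8]
force: [0.1, 0.1, -0.5]
gripper_width: 91.1
gripper_force: 0.0
```

```bash
python3 plan.py set 0 0 .3 0
python3 - <<'E'
from h import *
s=vision.grab_frame("side")
im=cv2.resize(s[120:195,150:250],(800,600),interpolation=2)
im=np.clip(255*(im/255.)**.45,0,255).astype(np.uint8)[:,:,::-1].copy()
for z,c in((15,(0,0,255)),(55,(0,255,255))):
  for y in(237,327):
    for x in(462,494):
        u,v=proj("side",(x,y,z));cv2.circle(im,(int((u-150+.5)*8),int((v-120+.5)*8)),4,c,-1)
cv2.imwrite("pics/e.png",im);print(state()["ee_pos"],state()["force"])
E
```

```text
cmd [477.98 282.06  14.98 177.78]
[478.88462848 282.96261481  16.40111793] [0.37436026 0.27946995 0.44754301]
```

View pics/e.png

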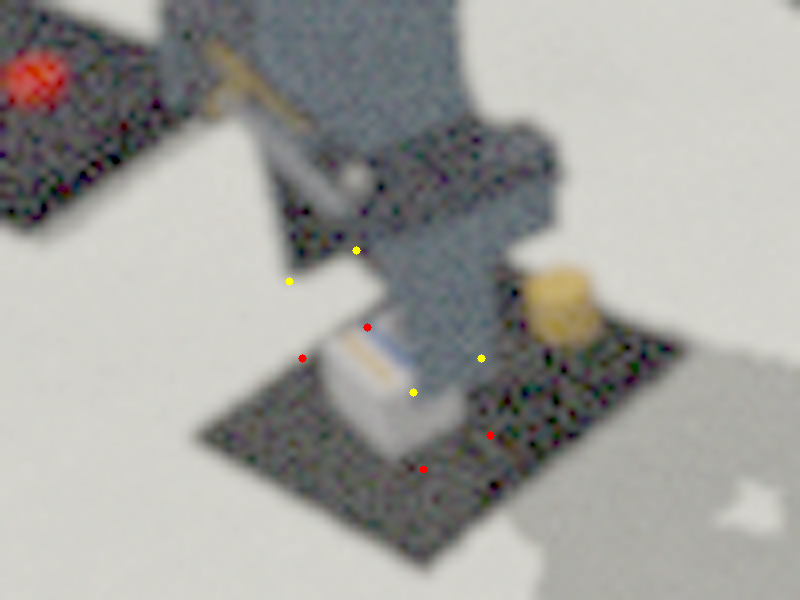

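Again the fingers appear about 40 mm above the reported tip (yellow dots fit). I'll test it by touch: close gently here.

Call:
servo_tool([
  [0,0,0,0,0.6],
  [0,0,0,0,0.5],
  [0,0,0,0,0.4],
  [0,0,0,0,0.4],
  [0,0,0,0,0.4],
], force=5)

```text
time_s: 2.22
ee_pos: [478.1, 282.1, 15.1]
ee_rot: [180.0, 0.0, 177.8]
force: [-0.2, -0.2, -0.0]
gripper_width: 60.8
gripper_force: 0.0
```

Call:
servo_tool([
  [0,0,0,0,0.4],
  [0,0,0,0,0.4],
  [0,0,0,0,0.4],
  [0,0,0,0,0.4],
  [0,0,0,0,0.4],
], force=5)

```text
time_s: 2.63
ee_pos: [478.0, 282.1, 15.0]
ee_rot: [180.0, 0.0, 177.8]
force: [0.0, -0.5, -0.2]
gripper_width: 36.6
gripper_force: 0.0
```

Caught air (36.6 mm < 44 mm): the true fingertips sit about 40 mm above the reported TCP. I'll treat it as a tool offset: open, go 40 mm lower, watching the force.

Call:
servo_tool([
  [0,0,0,0,1],
  [0,0,0,0,1],
  [0,0,0,0,1],
  [0,0,0,0,1],
  [0,0,0,0,1],
  [0,0,0,0,1],
  [0,0,0.05,0,1],
  [0,0,0.1,0,1],
  [0,0,0.14,0,1],
  [0,0,0.16,0,1],
  [0,0,0.17,0,1],
  [0,0,0.18,0,1],
  [0,0,0.18,0,1],
])

```text
time_s: 3.72
ee_pos: [477.9, 282.0, -21.4]
ee_rot: [-180.0, -0.0, 177.8]
force: [-0.4, -0.2, 0.1]
gripper_width: 91.1
gripper_force: 0.0
```

Call:
servo_tool([
  [0,0,0.015,0,0.3],
  [0,0,0.015,0,0.3],
  [0,0,0.015,0,0.3],
  [0,0,0.015,0,0.3],
  [0,0,0.015,0,0.3],
  [0,0,0.015,0,0.3],
  [0,0,0.015,0,0.3],
  [0,0,0.015,0,0.3],
  [0,0,0.015,0,0.3],
  [0,0,0.015,0,0.3],
  [0,0,0.015,0,0.3],
  [0,0,0.015,0,0.3],
], force=25)

```text
time_s: 4.72
ee_pos: [478.1, 282.2, -23.9]
ee_rot: [180.0, 0.0, 177.8]
force: [0.2, 1.4, 1.0]
gripper_width: 44.3
gripper_force: 25.0
```

```bash
python3 plan.py set 0 0 .195 0
```

```text
cmd [477.98 282.06 -24.02 177.78]
```

Gripped (44.3 mm). Lift and carry to above the nest.

Call:
servo_tool([
  [0,0,-0.1,0,0.3],
  [0,0,-0.25,0,0.3],
  [0,0,-0.4,0,0.3],
  [0,0,-0.5,0,0.3],
  [0,0,-0.5,0,0.3],
  [0,0,-0.5,0,0.3],
])

```text
time_s: 5.22
ee_pos: [478.1, 282.0, 76.1]
ee_rot: [180.0, 0.1, 177.8]
force: [0.0, -0.4, -2.2]
gripper_width: 44.0
gripper_force: 25.0
```

```bash
python3 plan.py set 0 0 -.5 0;python3 plan.py 598 0.5 76 180.2; python3 plan.py 598 0.5 10 180.2
```

```text
cmd [477.98 282.06  75.98 177.78]
[-6.5410e-01 -1.3835e+00 -1.0000e-04] turn -0.0268
[-0.6541 -1.3835  0.3299] turn -0.0268
```

Call:
servo_tool([
  [-0.1,-0.2,0,0,0.3],
  [-0.2,-0.4,0,0,0.3],
  [-0.3,-0.6,0,0,0.3],
  [-0.4,-0.8,0,0,0.3],
  [-0.5,-0.95,0,-0.02,0.3],
  [-0.6,-1.0,0,-0.027,0.3],
  [-0.65,-1.0,0,-0.027,0.3],
  [-0.654,-1.0,0,-0.027,0.3],
])

```text
time_s: 5.88
ee_pos: [601.7, 75.9, 73.3]
ee_rot: [180.0, -0.2, -180.0]
force: [-0.9, 0.3, -2.9]
gripper_width: 44.1
gripper_force: 25.0
```

```bash
python3 plan.py set -.654 -1 0 -.027; python3 plan.py 598 0.5 10 180.2
```

```text
cmd [600.95  77.15  75.98 180.21]
[ 0.0162 -0.3832  0.3299] turn 0.0002
```

Call:
servo_tool([
  [0.008,-0.2,0,0,0.3],
  [0.016,-0.35,0,0,0.3],
  [0.016,-0.383,0,0,0.3],
  [0.016,-0.383,0.1,0,0.3],
  [0.016,-0.383,0.25,0,0.3],
  [0.016,-0.383,0.32,0,0.3],
  [0.016,-0.383,0.33,0,0.3],
  [0.016,-0.383,0.33,0,0.3],
])

```text
time_s: 6.55
ee_pos: [596.0, 1.9, 8.2]
ee_rot: [180.0, -0.3, -179.7]
force: [1.2, 0.5, -1.2]
gripper_width: 43.9
gripper_force: 25.0
```

```bash
python3 plan.py set .016 -.383 .33 0
python3 - <<'E'
from h import *
o=[]
for n,(x0,y0) in(("side",(230,160)),("top",(200,120))):
    f=vision.grab_frame(n);cv2.imwrite(f"pics/{n}1.png",f[:,:,::-1])
    im=cv2.resize(f[y0:y0+100,x0:x0+80],(400,500),interpolation=2)
    im=np.clip(255*(im/255.)**.6,0,255).astype(np.uint8)[:,:,::-1].copy()
    def dot(p,c):
        u,v=proj(n,p);cv2.circle(im,(int((u-x0+.5)*5),int((v-y0+.5)*5)),2,c,-1)
    for a in(-18,18):
        for b in(-22,22):dot((598+a,.5+b,74),(0,255,0))
    for a in(-110,110):
        for b in(-45,45):dot((556+a,.5+b,18),(0,0,255))
    for b in(-18,18):dot((576,.5+b,34),(255,0,255))
    for b in(-18,18):
        for a in (64,70):dot((556+a,.5+b,34),(255,255,0))
    o.append(im)
cv2.imwrite("pics/f.png",np.hstack(o))
E
```

```text
cmd [5.9804e+02 5.4000e-01 9.9800e+00 1.8021e+02]
```

View pics/f.png

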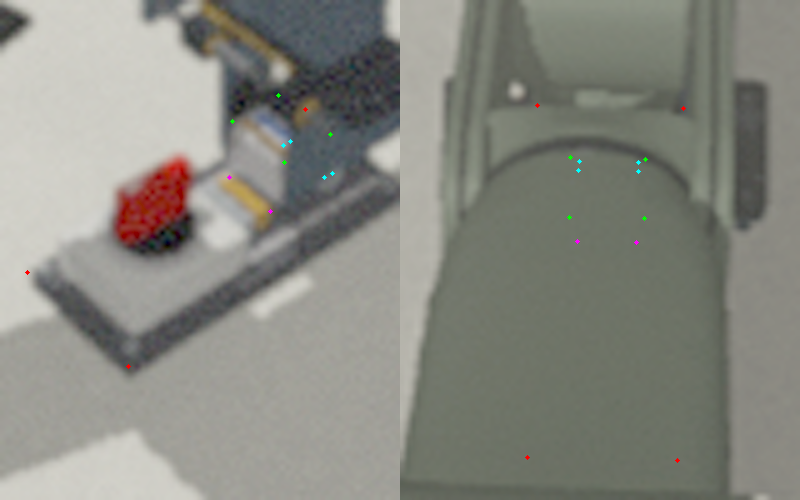

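Side crop: the held specimen (top edge near crop (258,108)) sits above the bed between the brass jaw (dots match at (229,177)/(269,211)) and the hidden backstop. The vise corners match within 1–2 px. In the top view the arm blocks it. Lower it.

Call:
servo_tool([
  [0,0,0.02,0,0.3],
  [0,0,0.05,0,0.3],
  [0,0,0.08,0,0.3],
  [0,0,0.1,0,0.3],
  [0,0,0.105,0,0.3],
  [0,0,0.11,0,0.3],
  [0,0,0.11,0,0.3],
  [0,0,0.11,0,0.3],
])

```text
time_s: 7.32
ee_pos: [598.2, 0.5, -12.0]
ee_rot: [180.0, 0.0, -179.8]
force: [0.1, -0.2, -1.7]
gripper_width: 44.2
gripper_force: 25.0
```

Call:
servo_tool([
  [0,0,0.004,0,0.3],
  [0,0,0.008,0,0.3],
  [0,0,0.01,0,0.3],
  [0,0,0.01,0,0.3],
  [0,0,0.01,0,0.3],
])

```text
time_s: 7.73
ee_pos: [598.2, 0.5, -13.9]
ee_rot: [180.0, 0.0, -179.8]
force: [-0.3, -0.0, -1.5]
gripper_width: 43.9
gripper_force: 25.0
```

Call:
servo_tool([
  [0,0,0.003,0,0.3],
  [0,0,0.006,0,0.3],
  [0,0,0.006,0,0.3],
  [0,0,0.006,0,0.3],
])

```text
time_s: 8.07
ee_pos: [598.2, 0.5, -13.9]
ee_rot: [180.0, 0.0, -179.8]
force: [-1.7, -1.2, 6.5]
gripper_width: 43.9
gripper_force: 25.0
```

Touchdown at −14, as predicted (bed). Release and lift.

Call:
servo_tool([
  [0,0,-0.005,0,0.7],
  [0,0,-0.005,0,0.8],
  [0,0,-0.005,0,0.8],
  [0,0,-0.005,0,0.8],
  [0,0,-0.005,0,0.8],
  [0,0,-0.005,0,0.8],
  [0,0,-0.1,0,0.8],
  [0,0,-0.3,0,0.8],
  [0,0,-0.5,0,0.8],
  [0,0,-0.5,0,0.8],
  [0,0,-0.5,0,0.8],
])

```text
time_s: 8.98
ee_pos: [600.0, 0.5, 87.4]
ee_rot: [-180.0, 0.4, -179.8]
force: [-0.2, 0.0, -0.3]
gripper_width: 72.8
gripper_force: 0.0
```

```bash
python3 plan.py set 0 0 -.374 0; python3 plan.py 501 0.5 84.8 180.2;python3 plan.py 501 0.5 25 180.2
python3 - <<'E'
from h import *
f=vision.grab_frame("side");cv2.imwrite("pics/side2.png",f[:,:,::-1])
x0,y0=230,160
im=cv2.resize(f[y0:y0+75,x0:x0+100],(800,600),interpolation=2)
im=np.clip(255*(im/255.)**.6,0,255).astype(np.uint8)[:,:,::-1].copy()
def dot(p,c):
    u,v=proj("side",p);cv2.circle(im,(int((u-x0+.5)*8),int((v-y0+.5)*8)),3,c,-1)
for a in(-18,18):
    for b in(-22,22):dot((598+a,.5+b,50),(0,255,0))
for a in(-25,25):dot((501+a,.5,93),(255,255,0))
cv2.imwrite("pics/g.png",im)
E
```

```text
cmd [5.9804e+02 5.4000e-01 8.4780e+01 1.8021e+02]
[ 4.852e-01  1.600e-03 -1.000e-04] turn 0.0002
[0.4852 0.0016 0.2989] turn 0.0002
```

View pics/g.png

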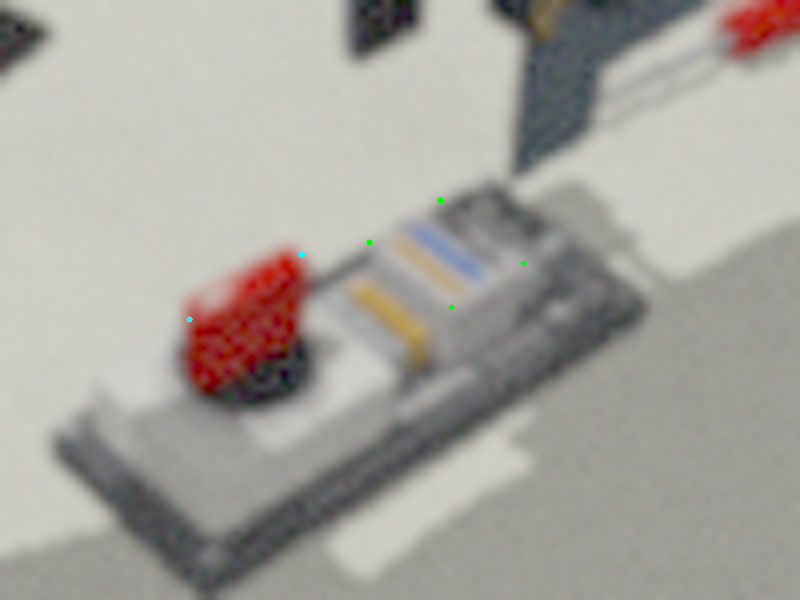

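The specimen lies flat between brass jaw (390,320) and backstop (480,210), strips across. The knob bar is at (245,320) and matches the projection. Views are used up; on to the knob.

Call:
servo_tool([
  [0.15,0,0,0,0.5],
  [0.3,0,0,0,0.5],
  [0.42,0,0,0,0.5],
  [0.485,0,0,0,0.5],
  [0.485,0,0,0,0.5],
  [0.485,0,0,0,0.5],
  [0.485,0,0.05,0,0.5],
  [0.485,0,0.15,0,0.5],
  [0.485,0,0.25,0,0.5],
  [0.485,0,0.3,0,0.5],
  [0.485,0,0.3,0,0.5],
  [0.485,0,0.3,0,0.5],
])

```text
time_s: 10.03
ee_pos: [501.6, 0.2, 23.7]
ee_rot: [180.0, -0.1, -179.8]
force: [0.5, 0.1, -0.6]
gripper_width: 45.5
gripper_force: 0.0
```

```bash
python3 plan.py set .485 0 .3 0; python3 -c "
from workcell import state;s=state();print(s['force'],s['torque'],s['gripper_width'])"
```

```text
cmd [5.0104e+02 1.8000e-01 2.4780e+01 1.8021e+02]
[ 0.54078988  0.05790389 -0.63152048] [ 0.04409552 -0.04775278 -0.00115489] 45.46997705883475
```

Close on the bar, gently first to check centring.

Call:
servo_tool([
  [0,0,0,0,0],
  [0,0,0,0,0],
  [0,0,0,0,0],
  [0,0,0,0,0],
  [0,0,0,0,0],
  [0,0,0,0,0],
  [0,0,0,0,0],
  [0,0,0,0,0],
], force=15)

```text
time_s: 10.7
ee_pos: [501.2, 4.6, 24.8]
ee_rot: [179.5, 0.0, 179.9]
force: [-0.2, 15.7, -1.3]
gripper_width: 13.8
gripper_force: 15.0
```

```bash
python3 -c "
from workcell import state;s=state();print(s['force'],s['torque'],s['gripper_width'],s['ee_rot'])"
```

```text
[-0.23222459 15.72438767 -1.33330185] [ 2.75399568 -0.10428524 -0.26847106] 13.819781378957162 [1.79547946e+02 3.05825374e-02 1.79942617e+02]
```

Call:
servo_tool([
  [0,0.011,0,0,0],
  [0,0.022,0,0,0],
  [0,0.022,0,0,0],
  [0,0.022,0,0,0],
  [0,0.022,0,0,0],
], force=30)

```text
time_s: 11.12
ee_pos: [501.2, 4.6, 24.8]
ee_rot: [180.0, 0.0, -179.9]
force: [0.5, 0.5, -0.8]
gripper_width: 13.8
gripper_force: 30.0
```

```bash
python3 plan.py set 0 .022 0 0;python3 -c "
from workcell import state;s=state();print(s['force'],s['torque'],s['ee_pos'],s['ee_rot'])"
```

```text
cmd [501.02   4.58  24.78 180.21]
[ 0.48387765  0.52576398 -0.80402952] [ 0.10783347 -0.15785661 -0.65361645] [501.16813073   4.59071508  24.83502849] [ 1.79961737e+02  2.38938233e-02 -1.79861974e+02]
```

Centred now (bar at y≈4.6). Full grip and break loose with about 20° clockwise (positive turn about tool z).

Call:
servo_tool([
  [0,0,0,0,0],
  [0,0,0,0,0],
  [0,0,0,0.07,0],
  [0,0,0,0.14,0],
  [0,0,0,0.21,0],
  [0,0,0,0.24,0],
  [0,0,0,0.24,0],
  [0,0,0,0.24,0],
  [0,0,0,0.24,0],
], force=60)

```text
time_s: 11.87
ee_pos: [501.4, 5.6, 24.8]
ee_rot: [179.9, 0.0, 158.7]
force: [1.5, 5.0, -1.8]
gripper_width: 13.7
gripper_force: 60.0
```

```bash
python3 plan.py set 0 0 0 .24;python3 -c "
from workcell import state
s=state();print(s['force'],s['torque'],s['ee_pos'],s['ee_rot'],s['gripper_width'])"
```

```text
cmd [501.02   4.58  24.78 158.61]
[ 1.48263175  4.97616278 -1.81314033] [ 0.8688323  -0.18020349 -0.09374953] [501.36517759   5.60832938  24.80679554] [1.79905325e+02 7.07342749e-03 1.58694057e+02] 13.653822798640467
```

```bash
python3 plan.py 501.4 6 24.8 146
```

```text
[ 0.0008  0.0073 -0.0001] turn 0.1402
```

Call:
servo_tool([
  [0.001,0.007,0,0.05,0],
  [0.001,0.007,0,0.1,0],
  [0.001,0.007,0,0.14,0],
  [0.001,0.007,0,0.14,0],
  [0.001,0.007,0,0.14,0],
  [0.001,0.007,0,0.14,0],
])

```text
time_s: 12.37
ee_pos: [501.7, 6.1, 24.8]
ee_rot: [180.0, 0.0, 146.1]
force: [1.0, 2.4, -1.5]
gripper_width: 13.7
gripper_force: 60.0
```

```bash
python3 plan.py set .001 .007 0 .14;cat > st.py <<'E'
from workcell import state,vision
import numpy as np
a=[]
for _ in range(3):
    s=state();a.append(np.r_[s['force'],s['torque'],s['ee_pos'],s['ee_rot'][2]]);vision.grab_frame("side")
a=np.array(a);m=a.mean(0)
print("F",m[:3].round(2),"T",m[3:6].round(3),"tz",a[:,5].round(3),"pos",m[6:9].round(2),"yaw",m[9].round(3))
E
python3 st.py
```

```text
cmd [501.35   5.95  24.78 146.01]
F [ 1.03  2.44 -0.96] T [ 0.458 -0.268  0.063] tz [0.078 0.068 0.043] pos [501.67   6.14  24.82] yaw 146.119
```

Broken loose; the torque now reads just the friction, 0.06 N m. Target for 15 N: about 0.24 N m. Step 3° at a time (≤13 N per step).

Call:
servo_tool([
  [0,0,0,0.02,0],
  [0,0,0,0.04,0],
  [0,0,0,0.06,0],
  [0,0,0,0.07,0],
  [0,0,0,0.07,0],
])

```text
time_s: 12.93
ee_pos: [501.9, 6.4, 24.8]
ee_rot: [179.9, 0.0, 139.7]
force: [1.2, 4.4, -1.3]
gripper_width: 13.7
gripper_force: 60.0
```

```bash
python3 plan.py set 0 0 0 .07;python3 st.py
```

```text
cmd [501.35   5.95  24.78 139.71]
F [ 1.96  4.87 -1.41] T [ 0.793 -0.401 -0.013] tz [-0.041  0.019 -0.016] pos [501.87   6.39  24.83] yaw 139.72
```

The tool orbits an axis at about (504.0, 4.6) with r=2.8 mm. I'll follow that orbit so the side forces vanish and the torque reading is clean.

```bash
cat > orb.py <<'E'
import sys,subprocess,math
y=float(sys.argv[1]);r=math.radians(y)
subprocess.run(["python3","plan.py",*map(str,(504+2.8*math.cos(r),4.6+2.8*math.sin(r),24.8,y))])
E
python3 orb.py 137
```

```text
[-0.0005  0.0041 -0.0001] turn 0.0302
```

Call:
servo_tool([
  [-0.0005,0.004,0,0.015,0],
  [-0.0005,0.004,0,0.03,0],
  [-0.0005,0.004,0,0.03,0],
  [-0.0005,0.004,0,0.03,0],
])

```text
time_s: 13.42
ee_pos: [502.0, 6.5, 24.8]
ee_rot: [180.0, 0.0, 137.0]
force: [1.7, 2.8, 0.3]
gripper_width: 14.3
gripper_force: 60.0
```

```bash
python3 plan.py set -.0005 .004 0 .03;python3 st.py; python3 orb.py 134
```

```text
cmd [501.94   6.5   24.78 137.01]
F [1.24 2.68 0.24] T [ 0.514 -0.207  0.073] tz [0.122 0.058 0.038] pos [501.95   6.49  24.82] yaw 137.021
[-0.      0.0008 -0.0001] turn 0.0335
```

Call:
servo_tool([
  [0,0.001,0,0.015,0],
  [0,0.002,0,0.033,0],
  [0,0.002,0,0.033,0],
  [0,0.002,0,0.033,0],
])

```text
time_s: 13.9
ee_pos: [502.0, 6.6, 24.8]
ee_rot: [-180.0, 0.0, 134.1]
force: [-0.4, 2.6, 2.4]
gripper_width: 13.8
gripper_force: 60.0
```

```bash
python3 plan.py set 0 .002 0 .033;python3 st.py; python3 orb.py 131
```

```text
cmd [502.21   6.79  24.78 134.04]
F [-0.3   2.18  1.86] T [ 0.254 -0.069  0.232] tz [0.17  0.218 0.308] pos [502.02   6.6   24.81] yaw 134.069
[-0.0001 -0.0005 -0.0001] turn 0.0338
```

```bash
python3 st.py;python3 st.py
```

```text
F [-0.22  0.97  2.41] T [ 0.171 -0.016  0.245] tz [0.247 0.213 0.274] pos [502.02   6.59  24.8 ] yaw 134.063
F [-0.15  1.14  2.43] T [0.128 0.065 0.251] tz [0.248 0.252 0.253] pos [502.05   6.6   24.8 ] yaw 134.061
```

Torque is steady at 0.25 N m, or about 15–16 N, matching the 3° step since contact. Hold briefly, then release and lift.

Call:
servo_tool([
  [0,0,0,0,0],
  [0,0,0,0,0],
  [0,0,0,0,0],
  [0,0,0,0,0.5],
  [0,0,0,0,0.5],
  [0,0,0,0,0.5],
  [0,0,0,0,0.5],
  [0,0,0,0,0.5],
  [0,0,-0.1,0,0.5],
  [0,0,-0.3,0,0.5],
  [0,0,-0.5,0,0.5],
  [0,0,-0.5,0,0.5],
  [0,0,-0.5,0,0.5],
])

```text
time_s: 15.43
ee_pos: [504.0, 6.8, 127.0]
ee_rot: [179.8, 0.2, 134.0]
force: [-0.7, -0.4, -0.8]
gripper_width: 45.7
gripper_force: 0.0
```

```bash
python3 st.py
python3 - <<'E'
from h import *
x0,y0=230,160
o=[]
for f in(cv2.imread("pics/side2.png"),vision.grab_frame("side")[:,:,::-1]):
    im=cv2.resize(f[y0:y0+85,x0:x0+85],(400,400),interpolation=2)
    o.append(np.clip(255*(im/255.)**.6,0,255).astype(np.uint8))
cv2.imwrite("pics/z.png",np.hstack(o))
E
```

```text
F [-0.73  0.11 -0.8 ] T [-0.048 -0.003  0.001] tz [-0.028 -0.027  0.058] pos [502.6    6.81 125.39] yaw 134.039
```

View budget is spent, so I'll verify by colour masks: how far strip and jaw moved.

Run:
```python
from h import *
now=vision.grab_frame("side")[:,:,::-1]
for nm,im in(("before",cv2.imread("pics/side2.png")),("now",now)):
    h=cv2.cvtColor(np.ascontiguousarray(im),cv2.COLOR_BGR2HSV)
    for k,lo,hi,z in(("blue",(105,60,40),(130,255,255),50),("brass",(10,80,60),(28,255,255),34),("red",(0,120,60),(8,255,255),75)):
        m=cv2.inRange(h,lo,hi);m[:160]=0;m[235:]=0;m[:,:250]=0;m[:,310:]=0
        n,l,s,c=cv2.connectedComponentsWithStats(m)
        for i in range(1,n):
            if s[i,4]>7:
                v,u=np.nonzero(l==i);w=np.array([plane("side",a,b,z)[:2] for a,b in zip(u,v)]);x=np.linalg.svd(w-w.mean(0))[2][0]
                print(nm,k,s[i,4],c[i].round(1),w.mean(0).round(1),"ax",np.degrees(np.arctan2(x[1],x[0])).round(0))
```

```text
before blue 18 [285.6 191.2] [ 5.986e+02 -1.000e-01] ax -90.0
before brass 8 [297.8 161.5] [738.9  89. ] ax -147.0
before brass 10 [283.  192.8] [600.2  11.1] ax -91.0
before brass 45 [279.1 199.6] [571.7  -2.6] ax -99.0
before red 138 [260.3 199.2] [503.3   2.7] ax -160.0
now blue 13 [254.2 170.4] [587.5 130.4] ax -90.0
now blue 21 [287.8 190.5] [605.6  -2.3] ax -94.0
now brass 10 [284.4 191.6] [607.   12.3] ax -92.0
now brass 39 [281.5 198.8] [579.4  -4.6] ax -103.0
now red 155 [260.6 199.3] [503.5   1.8] ax 170.0
```

The specimen moved about +7 mm with the jaw (+8 mm) up to the backstop and its strips still run across. Handing in.

```bash
python3 -c "
from workcell import job_done;print(job_done())"
```

```text
the job is handed in; nothing more can be done
None
```

I've handed the job in: the specimen lies on the vise bed against the backstop, gripped at about 15–16 N by the knob torque before I let go. No verdict came back, and the final grip and position rest on torque and colour-mask readings, with no last look.

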